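# Swing the bench magnifier over the watch and bring it to rest

### The job

Swing the heavy magnifier on its free-running boom across the bench until its lens stands over the watch in the steel holder (lens centre within 30 mm of the watch centre, seen from above), and leave it standing still there by itself, untouched, for at least four seconds before you finish. Work it only by gentle nudges on the black rubber ring, which also serves for braking: do not grip or shove it hard, touch neither the white housing, the glass nor the beam, and never let the boom swing fast or run to its end stops. Leave the watch holder and everything else on the bench where it is.

Things in the scene. Friction and masses are not known exactly. Their poses are not given: they have to be found in the camera images.
- boom (a joint): Boom angle, rad, growing counter-clockwise from above; at 0 the boom points along the stand's -x. Starts at -1.1 to -0.85, the watch lies at a greater angle. Stops at -1.45 and 0.65: keep 0.05 away. Stay below 0.8 rad/s. Nominal inertia 0.35 kg m2 (hidden: 0.8 to 1.25 times), damping 0.017 N m s/rad, dry friction 0.0025 N m, no spring: it coasts for many seconds.
- stand: Fixed stand of the magnifier: round dark steel foot 170 mm across, 25 mm high, with a post 44 mm across. Origin at the underside of the foot on the boom's turning axis; z up. Its -x axis is the boom's direction at joint value 0.
- lens (a point): Centre of the round glass lens (100 mm across) in the magnifier head, 300 mm from the boom's turning axis, 150 mm above the bench. It moves with the boom.
- magnifier: Moving magnifier, not to be touched: white round head (120 mm across, 115 to 182 mm above the bench) round the lens, white beam 46 mm wide (132 to 168 mm above the bench) from head to post, dark counterweight (90 mm across) behind the post. 5.5 kg nominal; feels like 3.8 kg at the head. Origin on the turning axis at bench height; -x runs along the beam, head centre 300 mm out.
- bumper: Black rubber bumper ring round the head, 152 mm across (16 mm proud of the white rim), 120 to 165 mm above the bench, centred on the lens. The only part to push on, from either side, under 15 N. It is sprung on the head, sideways to the beam: 0.5 N/mm, 8 N s/m, 12 mm travel each way; the boom rebounds from it at 0.5 to 0.7 of its speed. Origin on the turning axis at bench height, axes as the beam.
- watch_holder: Loose round steel work holder with a round open watch movement (38 mm across, brass and yellow) on top; foot 72 mm across, total height 66 mm, 0.7 kg. Origin at the centre of its underside, below the watch centre. It stands 304 to 327 mm from the boom's axis, on the path of the lens, which passes 50 mm above it. Leave it in place.
- bell: Small yellow bell-shaped bench weight with a stem, 72 mm across, 85 mm high, loose; a bystander. Origin at the centre of its underside.
- parts_tray: White open parts tray with divisions, 130 x 170 x 30 mm, loose; a bystander. Origin at the centre of its underside.
- strap_watch: Wristwatch lying flat on its tan strap, 200 mm long, 10 mm high, loose; a bystander. Origin under its case.
- driver_a: Screwdriver with a blue handle, 150 mm, lying; a bystander. Origin at its underside.
- driver_b: Screwdriver with an orange handle, 150 mm, lying; a bystander. Origin at its underside.
- tweezers: Steel tweezers, 120 mm, lying; a bystander. Origin at the middle of the underside.
- screw_dish: Small open glass dish, 60 mm across, 30 mm high; a bystander. Origin at the centre of its underside.
Mind the look-alikes: they are no part of the job. There is more than one size of the watch_holder; the job needs the larger.

How it is judged:
By the outcome, as a careful person would: the job done as asked, in the order asked, and still so for the second after the job is handed in, with the robot touching nothing.
It also fails if it takes over 43 s, if anything falls off the work surface, if the arm or the gripper's body presses on something with over 40 N, if the wrist force passes 120 N, or if a joint passes its speed limit or range.

### The arm

A 6-joint arm with a two-finger parallel gripper is mounted at the origin on the work surface. World frame = base frame: x ahead of the robot, y to its left, z up, the work surface at z = 0. Lengths are in m, angles in rad, forces in N, time in s.
With the tool pointing down it reaches from about 0.35 to 0.775 m from the base axis. Payload 7.3 kg.
Tool frame: the origin (TCP) lies at the very end of the fingers, on their centre line; the grasp point (between the pads) lies 19 mm behind it; z points along the fingers, y is the direction in which the jaws open and shut (so a half turn about z gives the same grasp; the last joint's range is limited). The gripper opens to 92 mm and grips with 3 to 60 N. Pads are 19 mm wide; open, the fingers measure 130 mm over their backs; the gripper's body (75 mm by 190 mm) begins 47 mm behind the grasp point.
Start: joints at [-1.363, 0.342, 1.524, -0, 1.275, -0.146], TCP at [0.182, -0.492, 0.227] pointing down, gripper open.
Joint ranges: [-2.53, 2.53], [-0.77, 2.02], [0.04, 2.7], [-1, 4.14], [0.28, 2.66], [-3.11, 3.11]. Speed limits (rad/s): [2.57, 2.57, 3.14, 3.14, 3.14, 3.14].

### API

Orientations are given as [roll, pitch, yaw] about the fixed x, y, z axes, in that order (R = Rz(yaw) Ry(pitch) Rx(roll)).
In Python, from cell import robot gives the robot as it stands.
- The arm moves only by the shell command python3 -m pendant 'ROWS' [OPENING] [FORCE]. ROWS is JSON, a list of rows, each a list of 2 entries, a list of its own where there are three numbers: the shift along the tool's x, y, z in mm, then the turn about the tool's z in degrees. In form: [[[x, y, z], turn], ...]. A call has 1 to 10 rows; each row is the pose to reach, as a shift and turn from the pose measured when the call began, along the tool's axes at that moment; what a row does not reach only later rows make up. A row lasts 1/12 s, in which the tool goes at most 41.7 mm and 7.16 degrees, less where a joint would pass 70% of its speed; a pose out of reach is approached as far as the arm can. A call with a gripper value outside its range is refused whole. OPENING is the opening, from 0 (shut) to 1 (fully open), set as the call begins (- or left out, the last holds). The fingers move at their own pace and stop on an object; FORCE is the grip in N (left out, the last holds). Time passes only in rows, so rows that repeat a pose let the fingers close. It gives the time, the measured TCP pose, the force and the opening at its end, in the units of the state.
- robot.observe(): the state, without advancing time (a new reading comes with each control period).
- robot.read_camera(name): name is "side" or "top" or "wrist"; returns the picture (480x640x3 uint8, red, green, blue); there is no depth.
- robot.calibration(name): a dict with "vfov" (degrees; the focal length in pixels is half the picture's height over the tangent of half this angle, whatever the lens; pixels are square), "cx", "cy" (the principal point, pixels), "k1" (the pictures are not rectified: a ray, as slopes to the right and down, at radius r is drawn at 1 + k1 r^2 times it, then the intrinsics apply), "rvec" (rotation vector, rad) and "tvec" (3), from world to camera coordinates, as OpenCV has them. Camera axes: x right, y down, z forward; pixel columns grow to the right and rows downward; lengths in m; the calibration is good to about 2 mm. A picture is of the moment at which its call begins: read the wrist's pose just before it. calibration takes no time and is no camera call; for the wrist camera it gives the pose at the moment of the call.
- robot.hand_in(): hands the job in, once; it reports no verdict.
Trained networks look in the newest picture that a camera, given by its name, has taken for a name from the list of things; names that differ only in an ending like _2 or _b are one class to them, and where a whole thing is asked for, a point or a joint stands for the part that bears it (a point fixed in the world has none). Each returns a list of dicts, best first, with "p" (0 to 1); they miss things now and then, are a little off and sometimes report something else, mostly with a low value. They report only what shows in the picture. A call takes as long as a camera call. They do not tell look-alikes from the thing itself.
- robot.find_in(camera, query): "xy" ([column, row] as shares, 0 to 1, of the picture: columns of its width, rows of its height, amid what is visible of it).
The state is a dict: "time": time; "qpos": joint angles; "qvel": joint speeds; "joint_efforts": joint torques, N m; "tool_pos": TCP position; "tool_rot": TCP orientation; "contact_force": force on the tool from outside, world axes, zero at the start; "torque": the same for the moment, N m; "opening": finger opening in m.
Only numpy, scipy, OpenCV 4.12 (cv2) and the standard library are available. Lean on these libraries where they do the work, as an engineer would, in place of code of your own. Each camera call takes 0.05 s, during which the arm holds its last target.

## Working session

There is one attempt and no reset: what is moved stays moved. The work goes in short steps, Python scripts to look and compute and a shell command to move; the robot and the scene stay as the last step left them, time stands still between calls to the robot, and variables do not carry over. Pictures are saved under pics/ and viewed, and the job is handed in when it is done.

```bash
ls; mkdir -p pics
cat > h.py <<'E'
from cell import robot
import numpy as np, cv2
def cal(n):
    c=robot.calibration(n); f=240/np.tan(np.radians(c["vfov"])/2)
    R=cv2.Rodrigues(np.array(c["rvec"],float))[0]; return c,f,R,np.array(c["tvec"],float)
def proj(n,P,C=None):
    c,f,R,t=C or cal(n); p=R@np.array(P,float)+t; s=p[:2]/p[2]; s=s*(1+c["k1"]*(s@s)); return s*f+[c["cx"],c["cy"]]
def at_z(n,uv,z,C=None):
    c,f,R,t=C or cal(n); d=(np.array(uv,float)-[c["cx"],c["cy"]])/f; s=d.copy()
    for _ in range(30): s=d/(1+c["k1"]*(s@s))
    r=R.T@np.array([s[0],s[1],1]); o=-R.T@t; return o+r*(z-o[2])/r[2]
def shot(n,fn):
    im=robot.read_camera(n); cv2.imwrite("pics/"+fn,im[:,:,::-1]); return im
E
python3 - <<'E'
from h import *
o=robot.observe();print(o)
for n in("top","side","wrist"): shot(n,n+"0.png"); print(n,robot.calibration(n))
for n in("top","side"):
  for q in("watch_holder","stand","lens","bell","bumper"):
    print(n,q,[(round(d["p"],2),np.round(np.array(d["xy"])*[640,480])) for d in robot.find_in(n,q)])
print(robot.observe()["time"])
E
```

```text
pics
{'time': 0.0, 'qpos': array([-1.36303648e+00,  3.42738215e-01,  1.52502471e+00,  5.50748250e-06,
        1.27541391e+00, -1.45934691e-01]), 'qvel': array([-0.00125524,  0.00035399,  0.00173436, -0.00051931, -0.00044133,
       -0.00158421]), 'joint_efforts': array([-1.09991252e-03, -4.31245708e+01, -2.44224304e+01,  7.16293976e-02,
        5.60534012e-02, -1.18482512e-04]), 'tool_pos': array([ 0.18181013, -0.49207092,  0.22603425]), 'tool_rot': array([-3.14002608e+00, -2.35577232e-04,  3.53692750e-01]), 'contact_force': array([-0.27322071,  0.71620346, -0.04893599]), 'torque': array([-0.02513346, -0.03479558, -0.01021849]), 'opening': 0.091762101552538}
top {'vfov': 42.34683012734507, 'cx': 315.2724555984594, 'cy': 233.75807660587475, 'k1': 0.0721084667434479, 'rvec': array([ 2.15105437, -2.11417351,  0.15781383]), 'tvec': array([-0.01054303,  0.56123788,  1.49144825])}
side {'vfov': 48.20498601903708, 'cx': 315.43298927533846, 'cy': 230.4816784903661, 'k1': -0.03901296970068828, 'rvec': array([ 0.21463667, -2.80653336,  1.225266  ]), 'tvec': array([0.53759808, 0.14647823, 1.508
[... 243 characters left out ...]
holder [(0.78, array([348., 272.])), (0.74, array([349., 310.]))]
top stand [(0.74, array([302., 176.]))]
top lens [(0.95, array([295., 194.])), (0.59, array([486., 250.])), (0.39, array([304., 175.]))]
top bell [(0.66, array([409., 333.])), (0.62, array([490., 308.]))]
top bumper [(0.92, array([259., 266.])), (0.22, array([409., 334.]))]
side watch_holder [(0.58, array([348., 238.])), (0.51, array([259., 243.])), (0.48, array([378., 243.]))]
side stand [(0.66, array([397., 215.])), (0.6, array([255., 242.]))]
side lens [(0.74, array([279., 232.])), (0.44, array([288., 235.]))]
side bell [(0.74, array([323., 302.])), (0.68, array([381., 175.]))]
side bumper [(0.76, array([315., 271.]))]
0.65
```

View pics/top0.png

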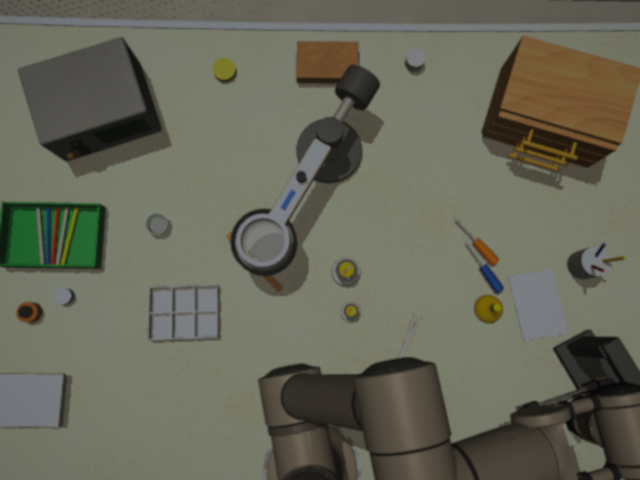

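View pics/side0.png

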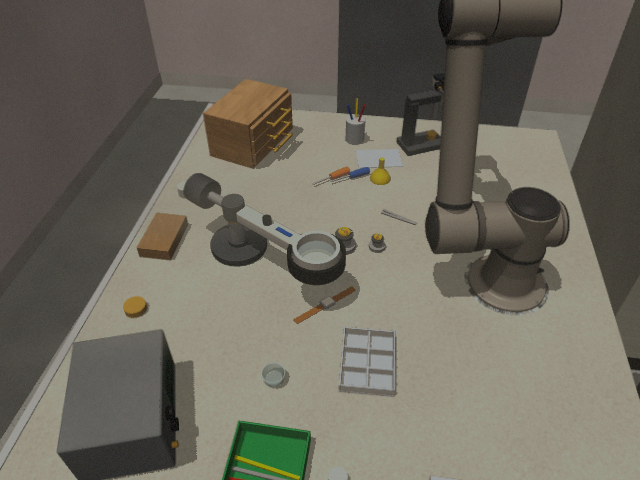

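View pics/wrist0.png

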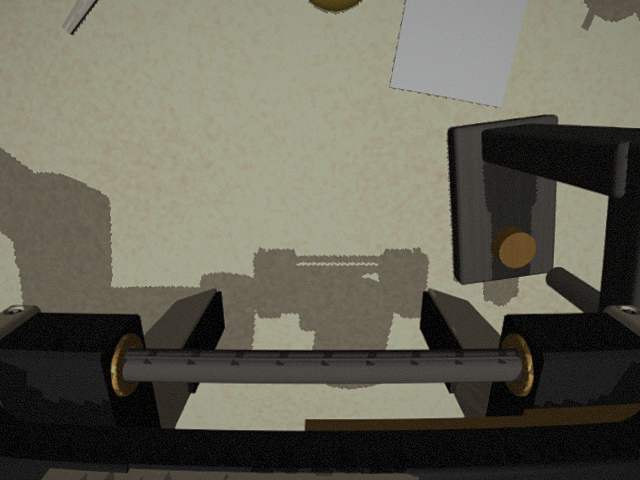

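The top view shows the head at about (264,241), the post at (330,131), the larger holder at (347,271) and the smaller look-alike at (350,311). Next I work out positions.

Run:
```python
from h import *
C=cal("top")
im=cv2.imread("pics/top0.png")
cv2.imwrite("pics/z1.png",cv2.resize(im[110:330,220:380],None,fx=3.6,fy=2.7 and 2.7*1.333/1.333 if False else 2.7) if False else cv2.resize(im[120:330,220:420],None,fx=2.8,fy=2.8,interpolation=cv2.INTER_CUBIC))
hsv=cv2.cvtColor(im,cv2.COLOR_BGR2HSV)
for (u,v) in((347,271),(350,311)):
    m=cv2.inRange(hsv[v-18:v+18,u-18:u+18],(18,110,90),(40,255,255)); ys,xs=np.nonzero(m); print("brass",xs.mean()+u-18,ys.mean()+v-18,len(xs), at_z("top",(xs.mean()+u-18,ys.mean()+v-18),.063,C))
# dark ring top
g=im[:,:,::-1].max(2); m=(g<70).astype(np.uint8); m2=np.zeros_like(m); m2[200:285,222:302]=m[200:285,222:302]
cs,_=cv2.findContours(m2,cv2.RETR_EXTERNAL,cv2.CHAIN_APPROX_NONE); c=max(cs,key=cv2.contourArea); (x,y),r=cv2.minEnclosingCircle(c);print("ring",x,y,r,at_z("top",(x,y),.15,C))
for z in (0,.025): print("foot",at_z("top",(329,150),z,C))
print("posttop",at_z("top",(330,131),.17,C))
# foot circle edge
for n in ("top",): print(proj(n,[.5,.05,.15],C))
```

```text
brass 346.08383233532936 269.0179640718563 167 [ 0.47304062 -0.07737572  0.063     ]
brass 350.752688172043 310.59139784946234 93 [ 0.37327901 -0.08951597  0.063     ]
ring 263.8581237792969 242.54385375976562 34.01532745361328 [0.52197503 0.11578264 0.15      ]
foot [ 0.79016439 -0.03198378  0.        ]
foot [ 0.78259217 -0.03181356  0.025     ]
posttop [ 0.78444656 -0.03246748  0.17      ]
[292.17635442 252.47596612]
```

View pics/z1.png

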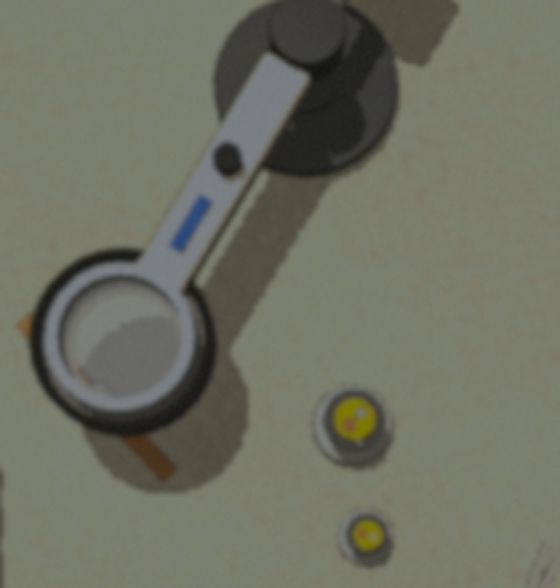

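```bash
cat >> h.py <<'E'
AX=np.array([.783,-.032]); WA=np.radians(188.26)
def shift(xyz,yang=None):
    o=robot.observe(); r,p,y=o["tool_rot"]
    from scipy.spatial.transform import Rotation as Ro
    R=Ro.from_euler("xyz",[r,p,y]).as_matrix(); d=R.T@(np.array(xyz)-o["tool_pos"])*1000
    ya=np.degrees(np.arctan2(R[1,1],R[0,1]))
    turn=None if yang is None else -((yang-ya+180)%360-180)
    print("shift",np.round(d,1),"turn",turn and round(turn,1),"yang",round(ya%360,1),"t",round(o["time"],2))
def ringpt(deg,gap,side): # side -1 pushing (behind), +1 ahead ; gap measured from ring to TCP centre
    a=np.radians(deg); L=AX+.3*np.array([np.cos(a),np.sin(a)]); t=np.array([-np.sin(a),np.cos(a)]); return L+side*t*(.076+gap)
E
python3 - <<'E'
from h import *
p=ringpt(150.45,.019+.014,-1); print(p)
shift([*p,.25],243); shift([*p,.14],243)
E
```

```text
[0.57577924 0.21077677]
shift [ 613.1 -523.3  -23.3] turn 47.3 yang 290.3 t 0.65
shift [ 613.1 -523.3   86.7] turn 47.3 yang 290.3 t 0.65
```

```bash
python3 -m pendant '[[[20,-17,-24],5],[[50,-43,-24],10],[[80,-68,-24],15],[[110,-94,-24],20],[[140,-120,-24],25],[[170,-145,-24],30],[[200,-171,-24],35],[[230,-196,-24],40],[[260,-222,-24],44],[[290,-247,-24],47]]' 0 10
python3 - <<'E'
from h import *
p=ringpt(150.45,.019+.014,-1)
shift([*p,.25],243); shift([*p,.14],243)
E
```

```text
time: 1.48
tool_pos: [0.3689, -0.1585, 0.251]
tool_rot: [3.141, -0.001, -0.47]
contact_force: [0.7, -0.3, 0.7]
opening: 0.0297
shift [  17.1 -422.9    1. ] turn 0.0 yang 243.0 t 1.48
shift [  17.  -422.9  111. ] turn 0.0 yang 243.0 t 1.48
```

```bash
python3 -m pendant '[[[2,-42,0],0],[[4,-83,0],0],[[6,-124,0],0],[[8,-165,0],0],[[10,-206,0],0],[[12,-247,0],0],[[14,-288,0],0],[[15,-329,0],0],[[17,-370,0],0],[[17,-411,0],0]]' 0 10
python3 - <<'E'
from h import *
p=ringpt(150.45,.019+.014,-1)
shift([*p,.14],243)
E
```

```text
time: 2.32
tool_pos: [0.571, 0.2022, 0.251]
tool_rot: [3.142, -0.001, -0.47]
contact_force: [1.0, -1.6, 0.2]
opening: 0.0003
shift [  0.2  -9.8 111. ] turn 0.1 yang 243.1 t 2.32
```

Lower in the gap beside the ring, then check with the cameras.

```bash
python3 -m pendant '[[[0,-12,10],0],[[0,-12,45],0],[[0,-12,80],0],[[0,-12,111],0],[[0,-12,111],0]]'
python3 - <<'E'
from h import *
a=shot("wrist","w1.png"); b=shot("side","s1.png")
cv2.imwrite("pics/s1z.png",cv2.resize(b[180:380,200:460,::-1],None,fx=3,fy=3))
o=robot.observe(); print(o["tool_pos"],o["contact_force"])
E
```

```text
time: 2.73
tool_pos: [0.5727, 0.2121, 0.1332]
tool_rot: [3.133, 0.008, -0.47]
contact_force: [-1.0, -0.4, -1.1]
opening: 0.0005
[0.57638809 0.21273702 0.13980033] [1.37063349 0.5777825  1.19589581]
```

View pics/w1.png

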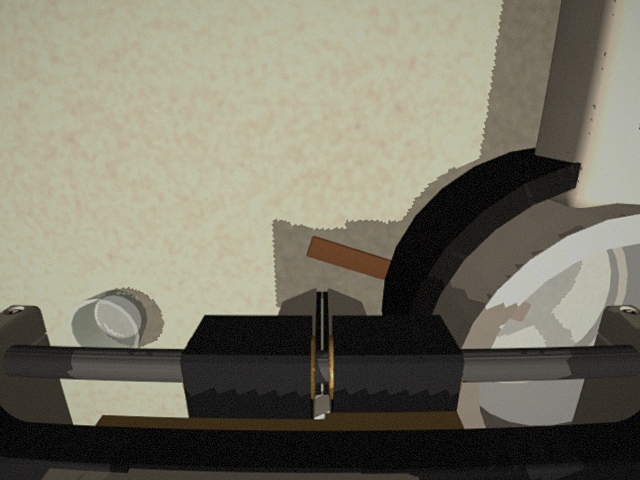

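View pics/s1z.png

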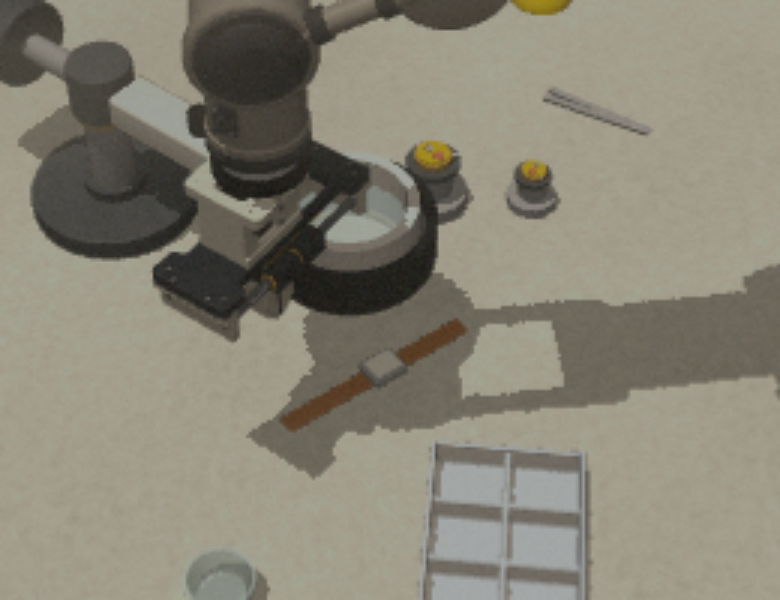

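```bash
python3 -m pendant '[[[0,3,0],0],[[0,6,0],0],[[0,9,0],0],[[0,12,0],0],[[0,15,0],0],[[0,18,0],0]]'
```

```text
time: 3.33
tool_pos: [0.5684, 0.1966, 0.1406]
tool_rot: [3.142, -0.001, -0.471]
contact_force: [-0.1, 2.0, 0.2]
opening: 0.0004
```

```bash
python3 -m pendant '[[[0,3,0],0],[[0,6,0],0],[[0,9,0],0],[[0,12,0],0]]'
python3 - <<'E'
from h import *
b=shot("side","s2.png"); cv2.imwrite("pics/s2z.png",cv2.resize(b[180:380,200:460,::-1],None,fx=3,fy=3))
o=robot.observe(); print(o["tool_pos"],o["contact_force"])
E
```

```text
time: 3.67
tool_pos: [0.5628, 0.1854, 0.1405]
tool_rot: [3.141, -0.001, -0.471]
contact_force: [0.7, 0.0, -1.0]
opening: 0.0002
[0.56254389 0.18498871 0.14050625] [-0.44059928  0.47786582 -0.72577337]
```

View pics/s2z.png

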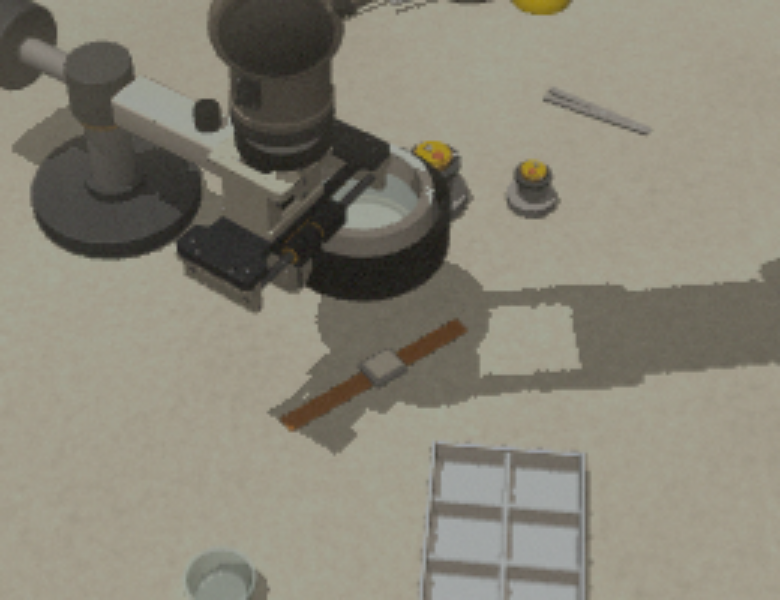

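```bash
python3 -m pendant '[[[0,-10,-5],0],[[0,-12,-40],0],[[0,-12,-80],0],[[0,-12,-110],0]]'
cat >> h.py <<'E'
def boom(tag):
    t=robot.observe()["time"]; im=shot("top",tag+"t.png"); im2=shot("side",tag+"s.png")
    sc=cv2.resize(im[120:330,200:440,::-1],None,fx=2.5,fy=2.5); s2=cv2.resize(im2[180:360,200:440,::-1],None,fx=2.5,fy=2.5)
    cv2.imwrite("pics/"+tag+"tz.png",sc); cv2.imwrite("pics/"+tag+"sz.png",s2); return t
E
python3 - <<'E'
from h import *
print(boom("a"), robot.observe()["tool_pos"])
E
```

```text
time: 4.05
tool_pos: [0.5683, 0.1959, 0.2529]
tool_rot: [3.141, -0.002, -0.471]
contact_force: [0.8, 0.2, 0.7]
opening: 0.0006
4.05 [0.57047113 0.19630282 0.25664576]
```

View pics/atz.png

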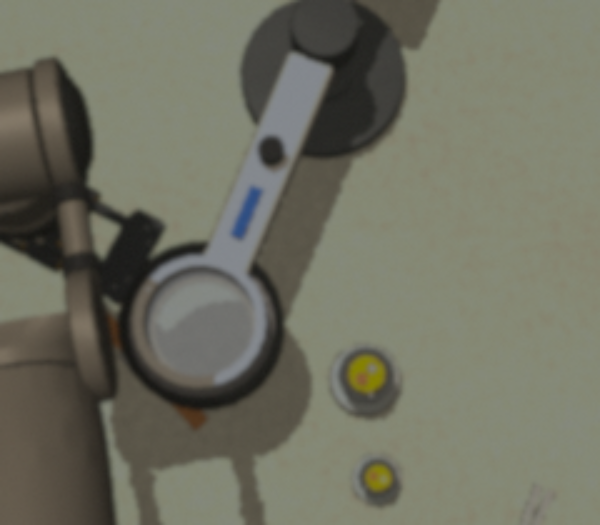

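View pics/asz.png

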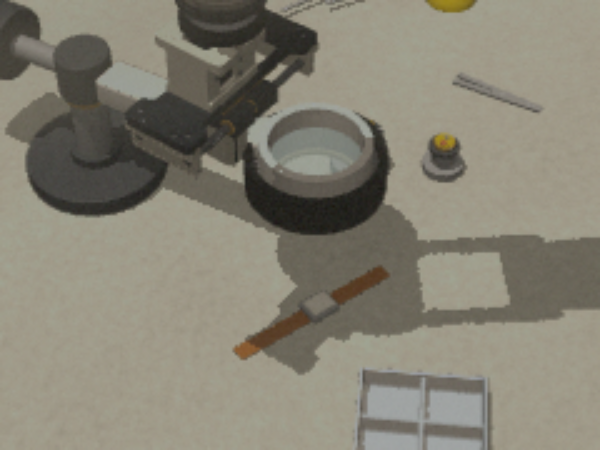

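```bash
cat >> h.py <<'E'
def ang(uv):
    p=at_z("top",uv,.15)[:2]-AX; return round(float(np.degrees(np.arctan2(p[1],p[0]))%360),2), round(float(np.hypot(*p)),3)
def auto(fn):  # ring circle by best-fit to projected model over angle
    im=cv2.imread("pics/"+fn); C=cal("top"); b=cv2.GaussianBlur(im.max(2).astype(np.float32),(3,3),0)
    best=[]
    for d in np.arange(145,205,.25):
        a=np.radians(d); L=AX+.3*np.array([np.cos(a),np.sin(a)]); s=0
        bk=[];wh=[]
        for k in np.linspace(0,2*np.pi,48,endpoint=False):
            e=np.array([np.cos(k),np.sin(k)])
            if e@np.array([np.cos(a),np.sin(a)])<-.75: continue
            u=proj("top",[*(L+.070*e),.165],C); bk.append(b[int(round(u[1])),int(round(u[0]))])
            u=proj("top",[*(L+.055*e),.182],C); wh.append(b[int(round(u[1])),int(round(u[0]))])
        best.append((np.mean(wh)-np.mean(bk),d))
    return max(best)
E
python3 - <<'E'
from h import *
print(ang((280.8,250)),auto("at.png"),auto("top0.png"))
p=ringpt(188.26,.05,1); print(p); shift([*p,.256],276)
print(proj("top",[*AX,.17]),ang((263.9,242.5)))
E
```

```text
(158.7, 0.298) (np.float32(85.5625), np.float64(158.5)) (np.float32(90.244934), np.float64(150.25))
[ 0.50421394 -0.19979252]
shift [120.6 383.1  -0.6] turn -33.0 yang 243.0 t 4.15
[329.79022457 131.59571898] (150.49, 0.3)
```

```bash
python3 -m pendant '[[[12,38,0],-4],[[24,77,0],-8],[[36,115,0],-12],[[48,154,0],-16],[[60,192,0],-20],[[72,231,0],-24],[[84,269,0],-27],[[97,308,0],-30],[[109,346,0],-33],[[121,383,0],-33]]'
python3 - <<'E'
from h import *
print(boom("b"), auto("bt.png")); print(robot.observe()["tool_pos"])
for d in (184,188.26,192):
  p=ringpt(d,.019+.01,1); shift([*p,.14],276)
E
```

```text
time: 4.98
tool_pos: [0.5036, -0.2019, 0.2549]
tool_rot: [-3.141, -0.011, 0.108]
contact_force: [1.6, -0.1, 0.3]
opening: 0.0004
4.9833 (np.float32(96.97569), np.float64(168.75))
[ 0.50320652 -0.20518342  0.25443901]
shift [ -8.5 -48.6 114.3] turn -0.3 yang 275.7 t 5.08
shift [ -0.5 -26.4 114.4] turn -0.3 yang 275.7 t 5.08
shift [  7.8  -7.4 114.5] turn -0.3 yang 275.7 t 5.08
```

View pics/btz.png

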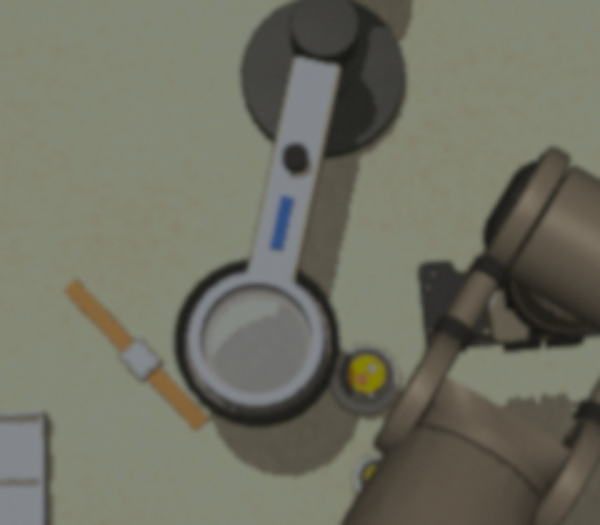

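Run:
```python
from h import *
p=ringpt(187,.007,1); print(p); shift([*p,.14],277)
```

```text
[ 0.49535131 -0.15094213]
shift [ -3.6 -54.9 114.3] turn -1.3 yang 275.7 t 5.08
```

```bash
python3 -m pendant '[[[-1,-20,25],-1],[[-3,-40,55],-1],[[-4,-54,85],-1],[[-4,-55,114],-1],[[-4,-55,114],-1],[[-4,-55,114],-1]]'
python3 - <<'E'
from h import *
print(boom("c"), auto("ct.png")); print(robot.observe()["tool_pos"])
p=ringpt(187,.021,1); shift([*p,.14],277)
E
```

```text
time: 5.58
tool_pos: [0.4943, -0.15, 0.1396]
tool_rot: [-3.141, -0.007, 0.117]
contact_force: [-0.2, -0.4, -0.6]
opening: 0.0004
5.5833 (np.float32(79.14189), np.float64(174.75))
[ 0.49603624 -0.15133416  0.1419035 ]
shift [-0.6 13.5  1.9] turn -0.3 yang 276.7 t 5.68
```

View pics/ctz.png

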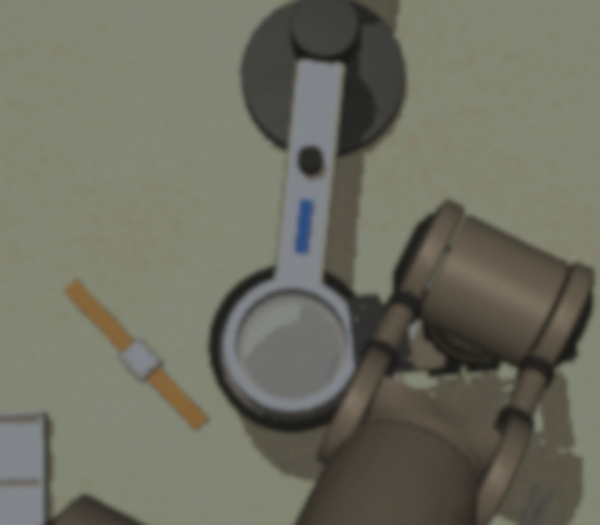

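```bash
python3 -m pendant '[[[0,0,0],0],[[0,0,0],0],[[0,0,0],0],[[0,0,0],0],[[0,1.7,0],0],[[0,3.5,0],0],[[0,5.2,0],0],[[0,7,0],0],[[0,8.7,0],0],[[0,10.4,0],0]]'; python3 -m pendant '[[[0,1.7,0],0],[[0,3.5,0],0],[[0,5.2,0],0],[[0,7,0],0],[[0,8.7,0],0]]'
python3 - <<'E'
from h import *
print(boom("d"), auto("dt.png")); print(robot.observe()["tool_pos"],robot.observe()["contact_force"])
E
```

```text
time: 6.52
tool_pos: [0.4972, -0.1619, 0.1419]
tool_rot: [3.139, -0.012, 0.116]
contact_force: [0.1, -0.6, 0.0]
opening: 0.0005
time: 6.93
tool_pos: [0.4983, -0.1707, 0.1419]
tool_rot: [3.139, -0.012, 0.116]
contact_force: [0.3, 0.0, 0.8]
opening: 0.0004
6.9333 (np.float32(43.63851), np.float64(187.5))
[ 0.49830389 -0.17082966  0.14186612] [ 0.04684136 -0.91407204 -0.14506328]
```

View pics/dtz.png

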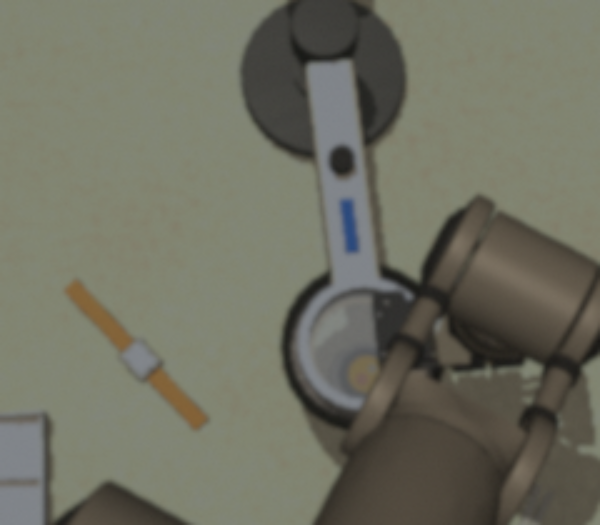

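View pics/dsz.png

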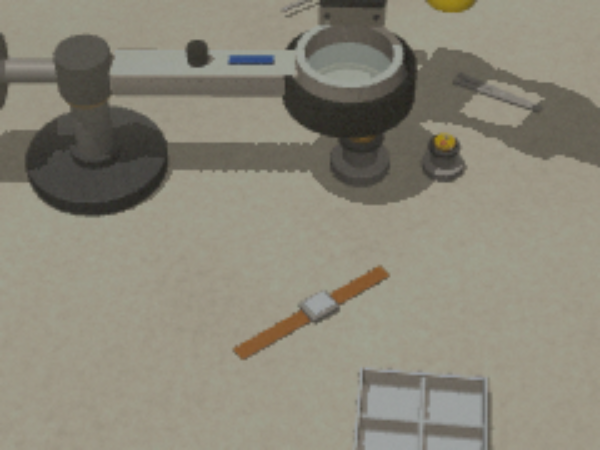

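Run:
```python
from h import *
for i in range(3):
    print(robot.observe()["time"]); shot("top",f"e{i}.png"); print(auto(f"e{i}.png"),np.round(robot.observe()["contact_force"],1))
d=[cv2.absdiff(cv2.imread(f"pics/{a}.png"),cv2.imread(f"pics/{b}.png"))[120:330,260:380].max() for a,b in(("dt","e0"),("e0","e2"))];print(d)
```

```text
7.0333
(np.float32(44.923985), np.float64(188.75)) [0.6 0.3 0.4]
7.0833
(np.float32(47.282097), np.float64(189.25)) [ 0.  -0.   0.6]
7.1333
(np.float32(50.028717), np.float64(189.25)) [ 0.7 -0.3  0.1]
[np.uint8(71), np.uint8(62)]
```

```bash
python3 -m pendant '[[[0,2,0],0],[[0,4,0],0],[[0,6,0],0]]'
python3 - <<'E'
from h import *
for i in range(3):
    print(robot.observe()["time"]); shot("top",f"f{i}.png"); print(auto(f"f{i}.png"),np.round(robot.observe()["contact_force"],1),robot.observe()["tool_pos"])
E
```

```text
time: 7.43
tool_pos: [0.499, -0.1767, 0.1419]
tool_rot: [3.139, -0.012, 0.117]
contact_force: [-0.8, 0.3, -0.2]
opening: 0.0008
7.4333
(np.float32(45.52196), np.float64(189.75)) [ 0.6 -0.8  1. ] [ 0.49913591 -0.17705634  0.14195944]
7.4833
(np.float32(45.1875), np.float64(189.75)) [ 0.8 -0.5  0.1] [ 0.49906473 -0.17689221  0.14189793]
7.5333
(np.float32(45.52196), np.float64(189.75)) [ 0.5 -0.4  0.1] [ 0.49903135 -0.17673242  0.14189988]
```

```bash
python3 -m pendant '[[[0,8,0],0],[[0,30,0],0],[[0,60,-5],0],[[0,80,-40],0],[[0,90,-80],0],[[0,120,-110],0],[[0,150,-110],0],[[0,150,-110],0]]'
python3 - <<'E'
from h import *
print(boom("g"), auto("gt.png"))
E
```

```text
time: 8.25
tool_pos: [0.5155, -0.3314, 0.2543]
tool_rot: [3.133, -0.015, 0.113]
contact_force: [-0.5, 1.3, 0.2]
opening: 0.0005
8.25 (np.float32(98.2027), np.float64(189.75))
```

View pics/gtz.png

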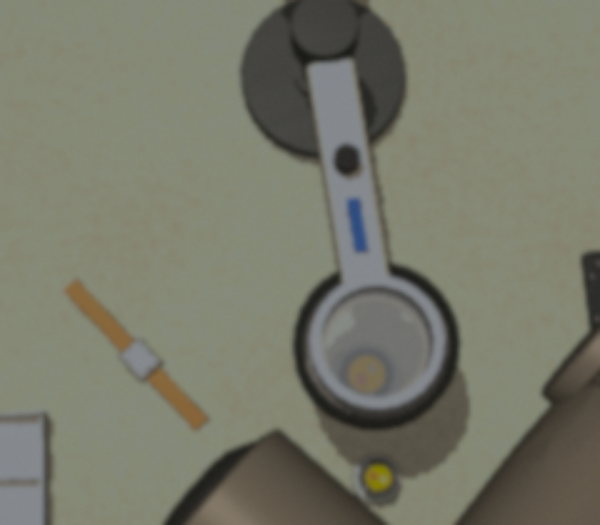

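The lens now stands over the watch. I let time pass and check for drift.

```bash
H='hold'; python3 -m pendant '[[[0,0,0],0],[[0,0,0],0],[[0,0,0],0],[[0,0,0],0],[[0,0,0],0],[[0,0,0],0],[[0,0,0],0],[[0,0,0],0],[[0,0,0],0],[[0,0,0],0]]' >/dev/null; python3 -m pendant '[[[0,0,0],0],[[0,0,0],0],[[0,0,0],0],[[0,0,0],0],[[0,0,0],0],[[0,0,0],0],[[0,0,0],0],[[0,0,0],0],[[0,0,0],0],[[0,0,0],0]]'
python3 - <<'E'
from h import *
print(boom("k"), auto("kt.png"))
def sh(a,b):
    A,B=[cv2.imread(f"pics/{x}.png",0)[150:290,305:385].astype(np.float32) for x in(a,b)]; return cv2.phaseCorrelate(A,B,cv2.createHanningWindow((80,140),cv2.CV_32F))
print(sh("gt","kt"))
E
```

```text
time: 10.02
tool_pos: [0.5145, -0.3267, 0.2517]
tool_rot: [3.139, -0.011, 0.114]
contact_force: [-0.7, 0.1, -0.3]
opening: 0.0005
10.0167 (np.float32(98.3902), np.float64(189.75))
((0.012727400182185988, -0.028520802111913213), 0.86483171151744)
```

```bash
python3 -m pendant '[[[0,0,0],0],[[0,0,0],0],[[0,0,0],0],[[0,0,0],0],[[0,0,0],0],[[0,0,0],0],[[0,0,0],0],[[0,0,0],0],[[0,0,0],0],[[0,0,0],0]]' >/dev/null; python3 -m pendant '[[[0,0,0],0],[[0,0,0],0],[[0,0,0],0],[[0,0,0],0],[[0,0,0],0],[[0,0,0],0],[[0,0,0],0],[[0,0,0],0],[[0,0,0],0],[[0,0,0],0]]' >/dev/null;  python3 -m pendant '[[[0,0,0],0],[[0,0,0],0],[[0,0,0],0],[[0,0,0],0],[[0,0,0],0],[[0,0,0],0],[[0,0,0],0],[[0,0,0],0],[[0,0,0],0],[[0,0,0],0]]' >/dev/null;  python3 -m pendant '[[[0,0,0],0],[[0,0,0],0],[[0,0,0],0],[[0,0,0],0],[[0,0,0],0],[[0,0,0],0],[[0,0,0],0],[[0,0,0],0],[[0,0,0],0],[[0,0,0],0]]'
python3 - <<'E'
from h import *
print(boom("m"), auto("mt.png"),ang((350.8,258.8)))
def sh(a,b):
    A,B=[cv2.imread(f"pics/{x}.png",0)[150:290,305:385].astype(np.float32) for x in(a,b)]; return cv2.phaseCorrelate(A,B,cv2.createHanningWindow((80,140),cv2.CV_32F))
print(sh("gt","mt"))
L=at_z("top",(350.8,258.8),.15)[:2]; print(L,np.linalg.norm(L-[.473,-.0774]))
a=np.radians(189.75);print(np.linalg.norm(AX+.3*np.array([np.cos(a),np.sin(a)])-[.473,-.0774]))
E
```

```text
time: 13.45
tool_pos: [0.5145, -0.3267, 0.2517]
tool_rot: [3.139, -0.011, 0.114]
contact_force: [-0.5, 0.6, 0.3]
opening: 0.0007
13.45 (np.float32(98.33952), np.float64(189.75)) (190.11, 0.3)
((-0.036895874336742907, -0.012321324185023741), 0.8656660877996021)
[ 0.4876624  -0.08468262] 0.016371393105842753
0.0153183723139932
```

View pics/msz.png

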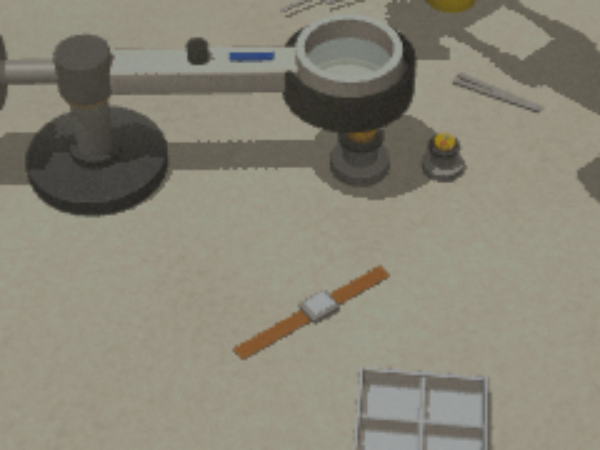

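The head has stood still over the larger holder for 5.2 s with the arm clear of it, about 16 mm off centre, so I hand in.

```bash
python3 -c "
from cell import robot
print(robot.hand_in())"
```

```text
the job is handed in; nothing more can be done
None
```

The lens is standing over the watch in the larger holder, and I handed the job in at about 13.5 s. I pushed the rubber ring once at about 36 mm/s. The boom coasted at about 0.19 rad/s, and I braked it on the far side of the ring with the closed fingers giving way slowly.

**Position:** from the top camera, the lens centre is 15–16 mm from the watch centre, against 30 mm allowed. Two measurements of the boom's world direction differed slightly, at 189.75° and 190.1°.

**Stillness:** the boom did not visibly move between 8.25 s and 13.45 s (image shift under 0.04 px). The fingers had been clear of it since about 7.7 s.

**Contact:** the force readings at the ends of moves stayed under about 2 N, close to the sensor noise. The impact peaks themselves were not sampled.

**Braking:** contact came about 2° later than I planned, because I had overestimated the finger thickness. That is why the lens stopped about 8 mm past the point of its arc nearest the watch. The remaining 13 mm or so is the holder standing off the lens's path.

**Surroundings:** in the last pictures the watch holder and the nearby bench items looked unmoved. I judged this by eye and did not measure it.

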